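Heft three tea tins and hold up the full one

TASK

One of the three identical tea tins on the wooden tray is full, the other two are nearly empty, and only their weight tells. Starting from the left, lift each tin in turn about 4 cm clear of the tray, hold it a second to feel its weight, and stand it back upright on the tray before lifting the next (the right-hand one may stay in hand if it is the heaviest). Finish while still holding the heaviest tin in the gripper, upright and still, about 8 cm above the tray, with the other two standing on the tray and the things around it left alone.

Things in the scene. Friction and masses are not known exactly. Their poses are not given: they have to be found in the camera images.
- tin_a_center (a point): centre (half-way up, on the axis) of the left tea tin in the row on the tray (a, b, c from left, +y, to right, about 125 mm apart). Upright closed round tin, white body, bare metal lid, 57 mm diameter, 76 mm high; all three look the same. z axis up.
- tin_b_center (a point): centre (half-way up, on the axis) of the middle tea tin in the row on the tray (a, b, c from left, +y, to right, about 125 mm apart). Upright closed round tin, white body, bare metal lid, 57 mm diameter, 76 mm high; all three look the same. z axis up.
- tin_c_center (a point): centre (half-way up, on the axis) of the right tea tin in the row on the tray (a, b, c from left, +y, to right, about 125 mm apart). Upright closed round tin, white body, bare metal lid, 57 mm diameter, 76 mm high; all three look the same. z axis up.
- tin_a: the left tin itself; origin at the centre of its underside, 38 mm below its centre, z up. The heaviest of the three (any of them, it changes from start to start) weighs 0.56 to 0.62 kg in all, the other two 0.24 to 0.28 kg each; the fill has about 2 mm of play inside
- tin_b: the middle tin itself; origin at the centre of its underside, 38 mm below its centre, z up. The heaviest of the three (any of them, it changes from start to start) weighs 0.56 to 0.62 kg in all, the other two 0.24 to 0.28 kg each; the fill has about 2 mm of play inside
- tin_c: the right tin itself; origin at the centre of its underside, 38 mm below its centre, z up. The heaviest of the three (any of them, it changes from start to start) weighs 0.56 to 0.62 kg in all, the other two 0.24 to 0.28 kg each; the fill has about 2 mm of play inside
- tray_floor (a point): middle of the tray's floor, 10 mm above the worktop; z up, y along the tray's length (towards the left tin), x across it, away from the robot
- tray: wooden tray fixed to the worktop, 160 mm (its x) by 380 mm (its y), floor 10 mm thick, rim 8 mm wide and 16 mm high above the worktop, a small metal handle at each short end; origin under its middle on the worktop. Beware: wall cabinets hang behind it from 0.465 m above the worktop up, fronts at world x = 0.605 m, their bar handles out to x = 0.565 m
- spice_jar: bystander: spice jar with dark lid, 41 mm diameter, 105 mm high, behind the tray; origin at its underside; leave it alone
- teaspoon: bystander: metal teaspoon, 137 mm long, lying behind the tray; leave it alone
- mug: bystander: green and white mug, 101 mm high, on the left of the worktop; origin at its underside; leave it alone

How it is judged:
By the outcome, as a careful person would: the job done as asked, in the order asked, and still so for the second after the job is handed in, while the arm keeps its last pose, push and grip.
It also fails if it takes over 64 s, if anything falls off the work surface, if the arm or the gripper's body presses on something with over 40 N, if the wrist force passes 120 N, or if a joint passes its speed limit or range.

ROBOT

A 7-joint arm with a two-finger parallel gripper is mounted at the origin on a cart in front of the work surface, level with it; the furniture and walls round the work are solid. World frame = base frame: x ahead of the robot, y to its left, z up, the work surface at z = 0. Lengths are in m, angles in rad, forces in N, time in s.
With the tool pointing down it reaches from about 0.375 to 0.925 m from the base axis. Payload 3.1 kg.
Tool frame: the origin (TCP) lies between the finger pads; the fingertips stand 19 mm ahead of it and the grasp point (between the pads) is the TCP; z points along the fingers, y is the line along which they close (so a half turn about z gives the same grasp; the last joint's range is limited). The gripper opens to 85 mm and grips with 20 to 120 N. Pads are 22 mm wide; open, the fingers measure 114 mm over their backs; the gripper's body (76 mm by 85 mm) begins 54 mm behind the grasp point. The pads swing forward as they close: fully open they stand 13 mm farther back than shut.
Start: joints at [1.128, 0.383, 0.044, 1.598, -0.018, 1.161, -0.05], TCP at [0.22, -0.612, 0.25] pointing down, gripper open.
Joint ranges: [-2.61, 2.61], [-0.41, 2.15], [-1.48, 1.57], [0, 2.5], [-1.57, 4.71], [0.05, 1.97], [-2.85, 2.85]. Speed limits (rad/s): [2.79, 2.79, 3.14, 3.14, 3.14, 3.14, 3.14].

INTERFACE

Orientations are given as a unit quaternion [x, y, z, w].
In Python, from bench import move_ptp, movel, move_j, move_gripper, pause, inverse_kinematics, read_camera, camera_params, MotionError, sign_off, look_for, tip_of, read_time_s, read_qpos, read_joint_vel, read_effort, read_eef_pos, read_tcp_rot, read_ft_force, read_ft_torque, read_finger_gap, read_grasp_force gives the robot as it stands. Calls block until the motion is done:
- move_ptp(position, orientation): joint-space move of the TCP to a pose.
- movel(position, orientation=None, speed=0.15): straight line of the TCP; orientation=None keeps the orientation; speed is the mean speed in m/s.
- move_j(angles): joint-space move.
- move_gripper(opening, effort=None): finger opening in m; effort is the grip in N (None keeps the last); returns when the fingers have stopped.
- pause(seconds).
- inverse_kinematics(position, orientation): joint angles nearest the present ones, or None.
- read_camera(name): name is "scene" or "top" or "wrist"; returns the picture (480x640x3 uint8, red, green, blue); there is no depth.
- camera_params(name): a dict with "K" (3x3 intrinsics, pixels), "camera_from_world" (4x4, takes a point from world to camera coordinates). Camera axes: x right, y down, z forward; pixel columns grow to the right and rows downward; lengths in m; the calibration is good to about 2 mm. The wrist camera is an equidistant fisheye: a pixel r from the principal point sees the ray r / f radians off the axis. A picture is of the moment at which its call begins: read the wrist's pose just before it. camera_params takes no time and is no camera call; for the wrist camera it gives the pose at the moment of the call.
A pose or a line that the arm cannot do raises MotionError and nothing moves.
- sign_off(): hands the job in; it is judged then, once.
Trained networks look in the newest picture that a camera, given by its name, has taken for a name from the list of things; names that differ only in an ending like _2 or _b are one class to them, and where a whole thing is asked for, a point or a joint stands for the part that bears it (a point fixed in the world has none). Each returns a list of dicts, best first, with "confidence" (0 to 1); they miss things now and then, are a little off and sometimes report something else, mostly with a low value. They report only what shows in the picture. A call takes as long as a camera call.
- look_for(camera, name): "at" ([column, row] in pixels, amid what is visible of it).
- tip_of(camera, name): "at" ([column, row] in pixels: a listed point, or the origin of a listed thing).
Readings, each from a call of its own:
- read_time_s(): time.
- read_qpos(): joint angles.
- read_joint_vel(): joint speeds.
- read_effort(): joint torques, N m.
- read_eef_pos(): TCP position.
- read_tcp_rot(): TCP orientation.
- read_ft_force(): force on the tool from outside, world axes, zero at the start.
- read_ft_torque(): the same for the moment, N m.
- read_finger_gap(): finger opening in m.
- read_grasp_force(): force on a finger pad.
Only numpy, scipy, OpenCV 4.12 (cv2) and the standard library are available. Lean on these libraries where they do the work, as an engineer would, in place of code of your own. Each camera call takes 0.05 s, during which the arm holds its last target. There are 200 camera calls.

## Working session

There is one attempt and no reset: what is moved stays moved. The work goes in short steps, each a Python script; the robot and the scene stay as the last script left them, time stands still between calls to the robot, and variables do not carry over. Pictures are saved under pics/ and viewed, at most 10 in all, crops included, and the job is handed in when it is done.

```bash
mkdir -p pics; ls; python3 - <<'E'
from bench import *
import cv2,numpy as np
print(read_time_s(),read_tcp_rot(),read_ft_force())
for c in("scene","top"):
    im=read_camera(c); cv2.imwrite(f"pics/{c}1.png",im[:,:,::-1])
    P=camera_params(c);print(c,np.round(P["K"],1).tolist(),np.round(P["camera_from_world"],3).tolist())
    for n in("tin_a_center","tin_b_center","tin_c_center","tray_floor","spice_jar","mug","teaspoon"):
        print(n,[(np.round(d["at"]).tolist(),round(d["confidence"],2)) for d in tip_of(c,n)[:4]])
E
```

```text
pics
0.0 [ 9.85163411e-01  1.71613750e-01 -3.17331243e-04 -1.29358272e-03] [ 0.66696653  0.02671642 -0.34801008]
scene [[453.1, 0.0, 312.2], [0.0, 453.1, 241.0], [0.0, 0.0, 1.0]] [[0.837, -0.548, -0.016, -0.351], [-0.418, -0.619, -0.665, 0.351], [0.354, 0.563, -0.747, 0.829], [0.0, 0.0, 0.0, 1.0]]
tin_a_center [([311.0, 263.0], 0.67)]
tin_b_center [([327.0, 301.0], 0.61)]
tin_c_center [([354.0, 358.0], 0.55)]
tray_floor [([332.0, 312.0], 0.59)]
spice_jar []
mug [([252.0, 193.0], 0.6)]
teaspoon [([400.0, 326.0], 0.96)]
top [[625.2, 0.0, 326.5], [0.0, 625.2, 239.6], [0.0, 0.0, 1.0]] [[-0.022, -1.0, -0.015, 0.167], [-0.99, 0.024, -0.142, 0.523], [0.142, 0.012, -0.99, 1.173], [0.0, 0.0, 0.0, 1.0]]
tin_a_center [([359.0, 256.0], 0.9)]
tin_b_center [([412.0, 273.0], 0.96)]
tin_c_center [([482.0, 290.0], 0.7)]
tray_floor [([411.0, 276.0], 0.8)]
spice_jar [([398.0, 205.0], 0.6)]
mug [([187.0, 264.0], 0.96)]
teaspoon [([458.0, 221.0], 0.59)]
```

View pics/top1.png

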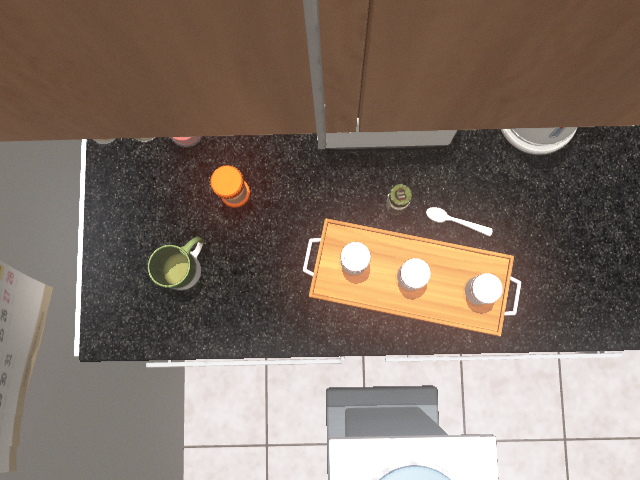

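View pics/scene1.png

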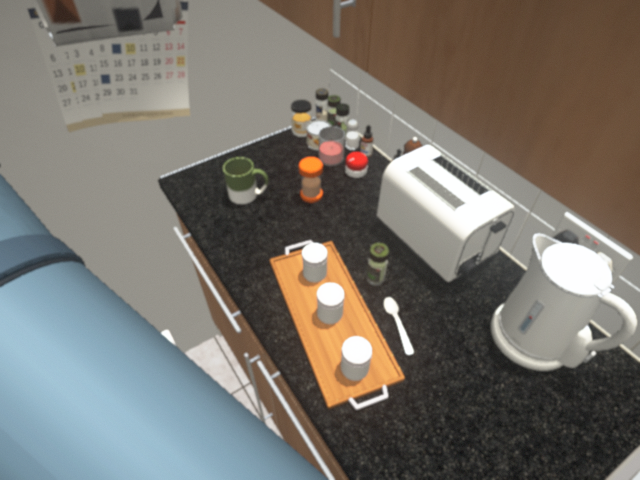

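```bash
cat > h.py <<'E'
from bench import *
import numpy as np, cv2
def hit(c,uv,z,P=None):
    P=P or camera_params(c); K=P["K"];T=np.array(P["camera_from_world"])
    x=(uv[0]-K[0][2])/K[0][0]; y=(uv[1]-K[1][2])/K[1][1]
    if c=="wrist":
        r=np.hypot(x,y); s=np.sinc(r/np.pi); d=np.array([x*s,y*s,np.cos(r)])
    else: d=np.array([x,y,1.])
    R=T[:3,:3]; o=-R.T@T[:3,3]; d=R.T@d
    return o+d*(z-o[2])/d[2]
E
python3 - <<'E'
from h import *
for c,l in(("top",[(359,256),(412,273),(482,290)]),("scene",[(311,263),(327,301),(354,358)])):
    for uv in l: print(c,np.round(hit(c,uv,.048),3))
print(hit("top",(411,276),.01),hit("scene",(332,312),.01),hit("top",(398,205),0),hit("top",(187,264),0))
E
```

```text
top [0.492 0.093 0.048]
top [ 0.457 -0.007  0.048]
top [ 0.422 -0.138  0.048]
scene [0.487 0.107 0.048]
scene [0.459 0.002 0.048]
scene [ 0.428 -0.135  0.048]
[ 0.45463942 -0.0091613   0.01      ] [ 0.466244   -0.00689382  0.01      ] [0.59913849 0.00976984 0.        ] [0.49000575 0.43466325 0.        ]
```

The top view shows the tin lids at about (355,258), (415,274) and (487,289), running along a tray turned about -15°. The jar is behind the middle tin at (400,197), the spoon at (460,221) and the mug at (175,265). The scene view agrees. Next I'll move above the tray for a closer look.

```bash
cat >> h.py <<'E'
def q(t): t=np.deg2rad(t)/2; return [float(np.cos(t)),float(np.sin(t)),0.,0.]
E
python3 - <<'E'
from h import *
for t in(75,-105,-15):
    for p in([.49,.1],[.457,-.003],[.425,-.137]):
        for z in(.05,.2):
            j=inverse_kinematics(p+[z],q(t)); print(t,p,z,None if j is None else np.round(j,2))
move_ptp([.44,-.01,.24],q(75)) if inverse_kinematics([.44,-.01,.24],q(75)) is not None else print("no")
pause(.3)
P=camera_params("wrist");im=read_camera("wrist");cv2.imwrite("pics/w1.png",im[:,:,::-1])
print(read_time_s(),read_eef_pos(),read_ft_force(),P["K"])
for n in("tin_a_center","tin_b_center","tin_c_center"):
    for d in tip_of("wrist",n)[:3]: print(n,np.round(d["at"]),round(d["confidence"],2),np.round(hit("wrist",d["at"],.048,P),3))
d=tip_of("wrist","tray_floor"); print([(x["at"],hit("wrist",x["at"],.01,P)) for x in d])
E
```

```text
75 [0.49, 0.1] 0.05 [ 0.44  0.55 -0.84  2.06  0.58  0.79 -1.02]
75 [0.49, 0.1] 0.2 [ 0.52  0.27 -0.89  1.97  0.24  1.02 -0.75]
75 [0.457, -0.003] 0.05 [ 0.46  0.4  -0.6   2.16  0.36  0.68 -0.65]
75 [0.457, -0.003] 0.2 [ 0.54  0.12 -0.65  2.07  0.09  0.98 -0.42]
75 [0.425, -0.137] 0.05 [ 0.59  0.34 -0.41  2.19  0.23  0.64 -0.24]
75 [0.425, -0.137] 0.2 [ 0.66  0.08 -0.45  2.1   0.04  0.97 -0.08]
-105 [0.49, 0.1] 0.05 [ 0.72  0.84 -1.25  2.05  0.96  1.03  1.86]
-105 [0.49, 0.1] 0.2 [ 0.77  0.41 -1.23  1.96  0.44  1.08  2.23]
-105 [0.457, -0.003] 0.05 [ 0.97  0.74 -1.25  2.15  0.91  0.95  2.07]
-105 [0.457, -0.003] 0.2 [ 1.05  0.26 -1.23  2.05  0.29  1.02  2.56]
-105 [0.425, -0.137] 0.05 [-0.86  0.94  1.37  2.25 -1.15  1.05 -2.19]
-105 [0.425, -0.137] 0.2 [-1.13  0.35  1.57  2.16 -0.42  1.02 -2.74]
-15 [0.49, 0.1] 0.05 [ 0.19  0.45 -0.54  2.07  0.35  0.71 -2.4 ]
-15 [0.49, 0.1] 0.2 [ 0.4   0.23 -0.75  1.97  0.19  1.01 -2.27]
-15 [0.457, -0.003] 0.05 [ 0.34  0.37 -0.46  2.17  0.27  0.66 -2.14]
-15 [0.457, -0.003] 0.2 [ 0.46  0.11 -0.56  2.07  0.07  0.98 -1.98]
-15 [0.425, -0.137] 0.05 [ 0.44  0.33 -0.24  2.2   0.13  0.63 -1.73]
-15 [0.425, -0.137] 0.2 [ 0.52  0.07 -0.31  2.1   0.03  0.97 -1.64]
3.4333 [ 0.44005457 -0.01022112  0.23997359] [0.27419379 0.03664885 0.19430792] [[371.64829954   0.         322.81420326]
 [  0.         371.64829954 236.8563407 ]
 [  0.           0.           1.        ]]
tin_a_center [346.  71.] 0.71 [0.49  0.101 0.048]
tin_a_center [471. 136.] 0.69 [0.585 0.023 0.048]
tin_c_center [342. 330.] 0.92 [ 0.426 -0.135  0.048]
tin_c_center [340. 190.] 0.56 [0.459 0.002 0.048]
tin_c_center [344.  72.] 0.23 [0.488 0.101 0.048]
[]
```

View pics/w1.png

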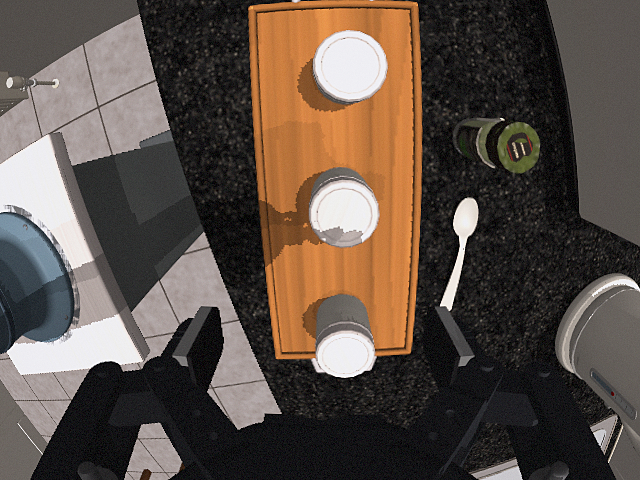

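The wrist view shows the lids at about (350,66), (344,212) and (346,354). The tray lies along the image columns and the fingers close across it. I'll refine the positions from the lids and weigh tin a.

```bash
cat >> h.py <<'E'
ZG=.052
def pick(p,up):
    """approach, grasp, lift by up, hold; prints the load felt"""
    movel([*p,.17],q(75),speed=.25); pause(.3)
    f0=np.mean([read_ft_force() for _ in range(5)],axis=0)
    movel([*p,ZG],q(75),speed=.12)
    move_gripper(.045,45); pause(.2)
    print("gap",read_finger_gap(),"grip",read_grasp_force(),"ft",np.round(read_ft_force()-f0,1))
    movel([*p,ZG+up],q(75),speed=.06); fs=[]
    for _ in range(7): pause(.2); fs.append(read_ft_force()-f0)
    print("load",np.round(np.mean(fs[2:],axis=0),2),"gap",read_finger_gap(),"t",read_time_s(),read_eef_pos())
def place(p):
    movel([*p,ZG+.008],q(75),speed=.07); movel([*p,ZG+.0005],q(75),speed=.02); pause(.3)
    print("down ft",np.round(read_ft_force(),1))
    move_gripper(.085); pause(.2); movel([*p,.17],q(75),speed=.15); print("t",read_time_s())
E
python3 - <<'E'
from h import *
P=camera_params("wrist")
L=[hit("wrist",u,.086,P)[:2] for u in((350,66),(344,212),(346,354))]
print(np.round(L,4))
N=np.array([[.489,.101],[.459,.002],[.426,-.135]])
a=L[0]
if np.linalg.norm(a-N[0])<.012:
    pick((a+N[0])/2,.042)
    cv2.imwrite("pics/s2.png",read_camera("scene")[:,:,::-1])
E
```

```text
[[ 0.4898  0.1005]
 [ 0.4576 -0.0065]
 [ 0.4277 -0.1377]]
gap 0.05543208722221343 grip 47.97282098326832 ft [ 0.6 -1.4  5.9]
load [-0.17 -0.33 -5.67] gap 0.055512025781759664 t 8.6083 [0.48938667 0.10071464 0.0939933 ]
```

View pics/s2.png

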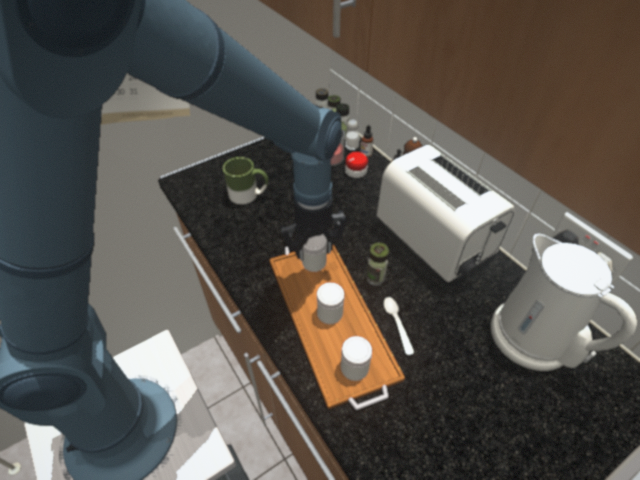

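The scene view shows tin a held upright, clear of the tray, with b and c undisturbed. It weighs about 0.58 kg. I'll set it back and weigh b.

```bash
python3 - <<'E'
from h import *
place(read_eef_pos()[:2])
pick(np.array([.4583,-.0025]),.042)
cv2.imwrite("pics/w3.png",read_camera("wrist")[:,:,::-1])
E
```

```text
down ft [-2.1 -0.1  6.1]
t 11.6583
gap 0.055436149232293834 grip 48.165075208526105 ft [-2.2 -1.6  6.6]
load [-0.77 -0.32 -2.74] gap 0.055707595718101285 t 16.5083 [ 0.45830036 -0.00251818  0.09400209]
```

View pics/w3.png

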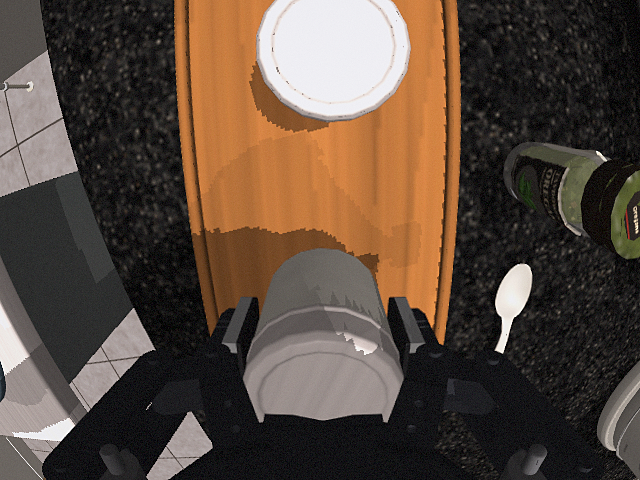

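The wrist view shows tin b gripped centrally and upright, about 0.28 kg. Tin a is standing again with its lid near (333,50), and the jar and spoon haven't moved. Tin c is next, then back to a for a look before regrasping.

```bash
python3 - <<'E'
from h import *
place(read_eef_pos()[:2])
c=np.array([.427,-.1355])
pick(c,.042)
f=read_ft_force()
if f[2]>-4:
    place(c)
    movel([.458,.02,.20],q(75),speed=.25); pause(.3)
    P=camera_params("wrist");cv2.imwrite("pics/w4.png",read_camera("wrist")[:,:,::-1])
    for d in tip_of("wrist","tin_a_center"): print(np.round(d["at"]),round(d["confidence"],2),np.round(hit("wrist",d["at"],.048,P),3))
print(read_time_s())
E
```

```text
down ft [-2.3 -0.   5.3]
t 19.5583
gap 0.05521735109510821 grip 48.899734667502344 ft [0.  0.4 6.3]
load [ 0.2   0.42 -2.06] gap 0.055409147731661265 t 24.525 [ 0.42700136 -0.1354984   0.094006  ]
down ft [-2.  -1.   5.8]
t 27.525
28.7167
```

View pics/w4.png

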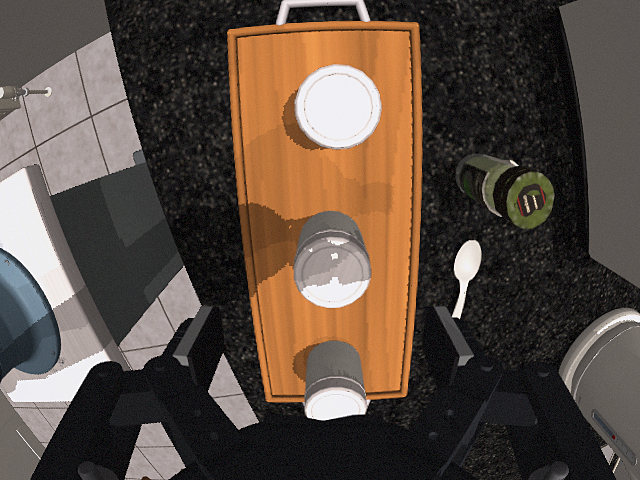

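The wrist view shows all three tins upright on the tray, with lids near (338,106), (332,271) and (336,405), and nothing around them disturbed. Tin a is the heaviest at 5.7 N, against 2.7 N for b and 2.1 N for c. I'll lift it 8 cm.

```bash
python3 - <<'E'
from h import *
print(hit("wrist",(338,106),.086))
pick(np.array([.4894,.1007]),.08)
cv2.imwrite("pics/s5.png",read_camera("scene")[:,:,::-1])
E
```

```text
[0.48970334 0.10194163 0.086     ]
gap 0.05557428011727416 grip 48.2841045409441 ft [-2.9  0.4  5.4]
load [-0.07  0.35 -5.55] gap 0.055522304704549705 t 34.1333 [0.48939458 0.10067508 0.13199689]
```

View pics/s5.png

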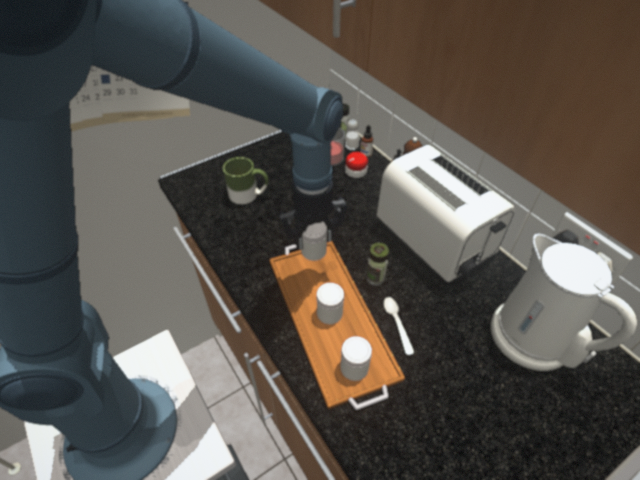

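The scene view shows tin a held upright at (314,242), well above the tray, with b and c standing and everything else in place.

```bash
python3 -c "
from bench import *
print(sign_off())"
```

```text
the job is handed in; nothing more can be done
None
```

The left tin (tin a) is the heaviest at about 0.57 kg; it was handed in held upright and still 8 cm above the tray, with the other two tins (about 0.28 and 0.21 kg as measured) standing on the tray and nothing else moved, after about 34 s.

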